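# Tighten the loose wing nut of the hob guard

## Robot

A 7-joint arm with a two-finger parallel gripper is mounted at the origin on the work surface. World frame = base frame: x ahead of the robot, y to its left, z up, the work surface at z = 0. Lengths are in m, angles in degrees, forces in N, time in s.
With the tool pointing down it reaches from about 0.425 to 0.875 m from the base axis. Payload 4.7 kg.
Tool frame: the origin (TCP) lies midway between the tips of the shut fingers; the grasp point (between the pads) lies 19 mm behind it; z points along the fingers, y is the direction in which the jaws open and shut (so a half turn about z gives the same grasp; the last joint's range is limited). The gripper opens to 87 mm and grips with 3 to 60 N. Pads are 19 mm wide; open, the fingers measure 117 mm over their backs; the gripper's body (75 mm by 190 mm) begins 51 mm behind the grasp point.
Start: joints at [74.204, 18.392, -4.016, 83.108, 1.295, 78.541, -3.26], TCP at [0.186, -0.623, 0.223] pointing down, gripper open.
Joint ranges: [-163.93, 163.93], [-17.29, 119.83], [-79.2, 71.16], [3.27, 140.29], [-89.18, 269.18], [5.43, 117.66], [-154.24, 154.24]. Speed limits (degrees/s): [147.25, 147.25, 180, 180, 180, 180, 180].

## Interface

Orientations are given as [roll, pitch, yaw] about the fixed x, y, z axes, in that order (R = Rz(yaw) Ry(pitch) Rx(roll)).
In Python, from cell import env gives the robot as it stands.
- The arm moves only by the tool apply_moves, never from a script. Its argument "targets" is a list of rows, each a list of 2 entries, a list of its own where there are three numbers: the shift along the world's x, y, z in mm, then the turn, a rotation vector about the world's x, y, z in rad. A call has 1 to 8 rows; each row is the pose to reach, as a shift and turn from the pose commanded when the call began; what a row does not reach only later rows make up. A row lasts 1/10 s, in which the tool goes at most 50 mm and 8.59 degrees, less where a joint would pass 70% of its speed; a pose out of reach is approached as far as the arm can. A call with a gripper value outside its range is refused whole. "hand" is the finger opening in mm, from 0 to 87, set as the call begins (left out, the last holds). The fingers move at their own pace and stop on an object; "squeeze" is the grip in N (left out, the last holds). Time passes only in rows, so rows that repeat a pose let the fingers close. It gives the time, the measured TCP pose, the force and the opening at its end, in the units of the state.
- env.get_obs(): the state, without advancing time (a new reading comes with each control period).
- env.read_camera(name): name is "side" or "top" or "wrist"; returns a dict with "image" (400x640x3 uint8, red, green, blue), "camera_matrix" (3x3 intrinsics, pixels), "camera_from_world" (4x4, takes a point from world to camera coordinates); the wrist camera has in their place "mount" (4x4, takes a point from camera to tool coordinates, whose origin is the TCP and whose axes are the flange's). Camera axes: x right, y down, z forward; pixel columns grow to the right and rows downward; lengths in m; the calibration is good to about 2 mm. The wrist camera is an equidistant fisheye: a pixel r from the principal point sees the ray r / f radians off the axis. A picture is of the moment at which its call begins: read the wrist's pose just before it. There is no depth.
- env.sign_off(): hands the job in, once; it reports no verdict.
Trained networks look in a picture, given as the dict that the camera call returned (one of the last four; its "shot" number tells which), for a name from the list of things; names that differ only in an ending like _2 or _b are one class to them, and where a whole thing is asked for, a point or a joint stands for the part that bears it (a point fixed in the world has none). Each returns a list of dicts, best first, with "conf" (0 to 1); they miss things now and then, are a little off and sometimes report something else, mostly with a low value. They report only what shows in the picture. A call takes as long as a camera call.
- env.regions_of(picture, target): "region" (400x640 bool, what is visible of it) and "rect" ([left, top, right, bottom] in pixels, round what is visible of it).
The state is a dict: "time_s": time; "qpos": joint angles; "joint_velocities": joint speeds; "effort": joint torques, N m; "tool_pos": TCP position; "tool_rot": TCP orientation; "force": force on the tool from outside, world axes, zero at the start; "wrist_torque": the same for the moment, N m; "grip_width": finger opening in m.
Only numpy, scipy, OpenCV 4.12 (cv2) and the standard library are available. Lean on these libraries where they do the work, as an engineer would, in place of code of your own. Each camera call takes 0.05 s, during which the arm holds its last target. There are 200 camera calls.

## Task

The low steel guard in front of the gas hob is held down by two brass wing nuts, and one of them has worked loose and stands up off its washer. With a fingertip, push its wings round clockwise as seen from above, one wing at a time and stroke after stroke, until the nut is screwed fully home and will turn no further. Leave the other nut tight, do not disturb the things lying about, and finish with the hand clear.

Things in the scene. Friction and masses are not known exactly. Their poses are not given: they have to be found in the camera images.
- guard: hob guard and hob, fixed. Origin on the quartz (z = 0) midway between the nuts; y runs along the guard, x across it to the black glass hob (from x = 80 mm; pan supports 40 mm high, a steel pan fixed at the far end). The nut axes stand at y = +130 and -130 mm, x = 0; either may be the loose one. Steel feet 10 mm thick lie under the nuts
- guard_rail (a point): middle of the guard's top bar, 72 mm above the quartz, at x = 46 mm in the guard's frame: two level bars 8 mm thick, the top one reaching 76 mm high, run 490 mm along y, with a post 20 mm wide and 8 mm thick (x = 42 to 50) behind each nut
- tongue_left (a point): free end of the retaining tongue over the nut at y = +130 mm (x = 12 mm, 68 mm high): a steel strip 10 mm wide (5 mm each side of the nut axis in y), 64 to 72 mm high, from the post (x = 50) back to x = 12. A finger cannot come down or circle there: stroke each wing round the open side, at the sides and at negative x
- tongue_right (a point): the same on the tongue over the nut at y = -130 mm
- loose_nut (a joint): turn of the loose wing nut, rad, growing clockwise from above (tightening), 5 mm of sinking a turn; 0 is fully home at a hard stop, the start 1 to 1.5 turns short (-6.3 to -9.4). At 0 the wings lie along the guard's x axis; before, they stand turned anticlockwise from there by the amount missing. Light friction (0.02 N m, 1 N at the wing) keeps it where it is left
- tight_nut (a joint): turn of the tight wing nut, the same measure; it starts home at 0 and must stay there. Friction 0.12 N m
- loose_hub (a point): centre of the top of the loose nut's brass hub (17 mm across, flange 26 mm), on its axis, 38 mm above the quartz when home, 43 to 46 mm at the start. It turns with the nut: z up, wings along its x both ways, 60 mm tip to tip, 20 to 44 mm above the quartz when home, 5 to 7.5 mm higher at the start. An 8 mm stud on the axis reaches 58 mm high
- tight_hub (a point): the same point of the tight nut, 38 mm above the quartz
- loose_wing_a (a point): outer end of one of the loose nut's two flat wings, at half its height, 30 mm from the nut's axis along the negative x axis of the hub's frame; an upright brass blade 4 mm thick, 24 mm tall, from 8 to 30 mm off the axis
- loose_wing_b (a point): outer end of one of the loose nut's two flat wings, at half its height, 30 mm from the nut's axis along the positive x axis of the hub's frame; an upright brass blade 4 mm thick, 24 mm tall, from 8 to 30 mm off the axis
- tight_wing_a (a point): outer end of one of the tight nut's two flat wings, at half its height, 30 mm from the nut's axis along the negative x axis of the hub's frame; an upright brass blade 4 mm thick, 24 mm tall, from 8 to 30 mm off the axis
- tight_wing_b (a point): outer end of one of the tight nut's two flat wings, at half its height, 30 mm from the nut's axis along the positive x axis of the hub's frame; an upright brass blade 4 mm thick, 24 mm tall, from 8 to 30 mm off the axis
- pot_lid: loose steel pot lid, 180 mm across, 50 mm high with its black knob; origin under its centre
- spoon_rest: loose red hard-silicone spoon rest, a shallow tray 190 by 95 by 18 mm, long along its x; origin under its centre
- shaker: loose empty plastic shaker, clear with a green flip cap, 51 mm across, 86 mm high; origin under its centre
- soup_spoon: loose white porcelain soup spoon, about 112 mm long along its x, 44 mm across the bowl, 16 mm high; origin under it, between bowl and handle
- brush: loose bamboo scrubbing brush, about 205 mm long along its x, 44 mm wide, 30 mm high; origin under it, near its middle

How it is judged (in metres and radians):
On the way, in this order (a step that is already met when the one before it is completed fails the run):
1. the loose nut is within half a turn of home (value of joint loose_nut above -3.14 rad).
2. the loose nut is fully home (value of joint loose_nut above -0.25 rad), for 0.2 s.
At the end, for the whole second after the job is handed in: The loose nut is at rest within 0.25 rad (14 degrees) of its stop, the tight nut still is too, and every loose thing is within 20 mm of where it started (value of joint each of loose_nut, tight_nut above -0.25 rad and velocity of joint loose_nut between -0.1 and 0.1 rad/s and distance of each of pot_lid, spoon_rest, shaker, soup_spoon, brush from where it was at the start of the episode below 0.02 m); the robot touches nothing.
It fails at once if a loose thing on the counter is moved by more than 20 mm, or lifted (distance of any of pot_lid, spoon_rest, shaker, soup_spoon, brush from where it was at the start of the episode above 0.02 m).
It fails at once if the tight nut is turned loose (value of joint tight_nut below -0.25 rad).
It fails at once if the loose nut is gripped: both its wings are pressed (over 2 N each) at once (contact force between the fingers and loose_nut_c2 above 2 N and contact force between the fingers and loose_nut_c3 above 2 N).
It fails at once if the tight nut is gripped: both its wings are pressed (over 2 N each) at once (contact force between the fingers and tight_nut_c2 above 2 N and contact force between the fingers and tight_nut_c3 above 2 N).
It also fails if it takes over 64 s, if anything falls off the work surface, if the arm or the gripper's body presses on something with over 40 N, if the wrist force passes 120 N, or if a joint passes its speed limit or range.

## Working session

There is one attempt and no reset: what is moved stays moved. The work goes in short steps, Python scripts to look and compute and a tool call to move; the robot and the scene stay as the last step left them, time stands still between calls to the robot, and variables do not carry over. Pictures are saved under pics/ and viewed, about 8 in all and at most 12, crops included, and the job is handed in when it is done.

Besides the shell and the picture viewer there is one more tool, called after "Request:" by a JSON object that holds its "api" and its "payload". apply_moves: Moves the arm, as the interface text tells. Its arguments: {"type":"object","properties":{"targets":{"type":"array","items":{"type":"array"}},"hand":{"type":"number"},"squeeze":{"type":"number"}},"required":["targets"]}

```bash
mkdir -p pics; ls; python3 - <<'E'
from cell import env
import cv2,numpy as np
o=env.get_obs();print(o)
for n in("side","top"):
    p=env.read_camera(n);cv2.imwrite(f"pics/{n}0.png",p["image"][:,:,::-1]);print(n,p["camera_matrix"].tolist(),np.round(p["camera_from_world"],4).tolist(),p["shot"])
    for t in("loose_hub","tight_hub","loose_wing_a","tight_wing_a","guard"):
        for d in env.regions_of(p,t)[:4]:
            ys,xs=np.nonzero(d["region"]);print(t,round(d["conf"],2),d["rect"],xs.mean().round(1),ys.mean().round(1))
E
```

```text
pics
{'time_s': 0.0, 'qpos': array([74.20351745, 18.44027053, -4.01567214, 83.17371539,  1.29576224,
       78.54019301, -3.25841472]), 'joint_velocities': array([ 0.02640693,  0.05472569, -0.00442322,  0.00675993,  0.03795673,
        0.03014517, -0.05729352]), 'effort': array([ 2.54033494e-04, -4.91289926e+01, -4.03766893e-01, -3.12532067e+01,
       -6.41038315e-02,  4.36805247e-02,  1.26536056e-04]), 'tool_pos': array([ 0.18553839, -0.62239217,  0.2214582 ]), 'tool_rot': array([-1.79891105e+02,  6.34834740e-03,  1.66080829e+01]), 'force': array([ 0.47546685, -0.82518869, -0.43595514]), 'wrist_torque': array([ 0.03665998, -0.03578033, -0.05042141]), 'grip_width': 0.08703598541619743}
side [[493.1053185142428, 0.0, 321.2644720617563], [0.0, 493.1053185142428, 195.00397895289518], [0.0, 0.0, 1.0]] [[0.9993, -0.0369, -0.0029, -0.4984], [-0.0227, -0.5487, -0.8357, 0.1139], [0.0293, 0.8352, -0.5492, 1.1843], [0.0, 0.0, 0.0, 1.0]] 1
loose_hub 0.78 [342.8, 250.0, 364.7, 271.5] 352.9 262.1
tight_hub 0.51 [300.2, 198.3, 320.7, 208.1] 310.2 202.5
tight_hub 0.22 [291.8, 117.3, 611.2, 311.3] 445.0 221.5
loose_wing_a 0.53 [340.3, 253.0, 371.1, 272.3] 352.4 262.4
tight_wing_a 0.49 [302.0, 196.1, 323.3, 209.7] 310.0 202.6
top [[378.9356714631665, 0.0, 317.38896709409363], [0.0, 378.9356714631665, 201.14386602292353], [0.0, 0.0, 1.0]] [[-0.0114, -0.9999, -0.004, 0.0276], [-0.9878, 0.0119, -0.1554, 0.5061], [0.1554, 0.0022, -0.9878, 0.9258], [0.0, 0.0, 0.0, 1.0]] 2
tight_hub 0.68 [436.2, 142.7, 493.2, 217.3] 466.0 180.2
loose_wing_a 0.45 [369.7, 181.3, 378.4, 189.4] 374.8 182.0
guard 0.71 [156.2, 0.0, 419.2, 233.4] 286.1 100.4
```

View pics/side0.png

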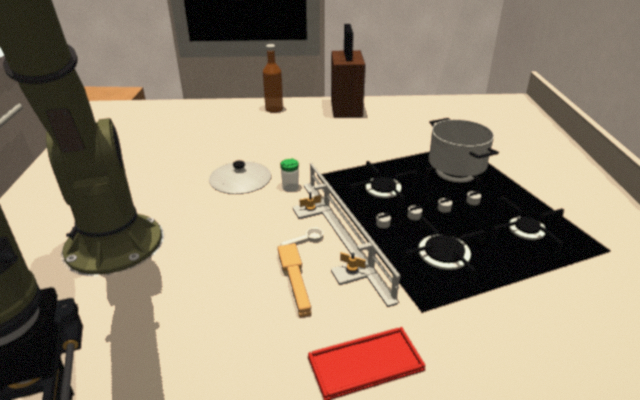

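View pics/top0.png

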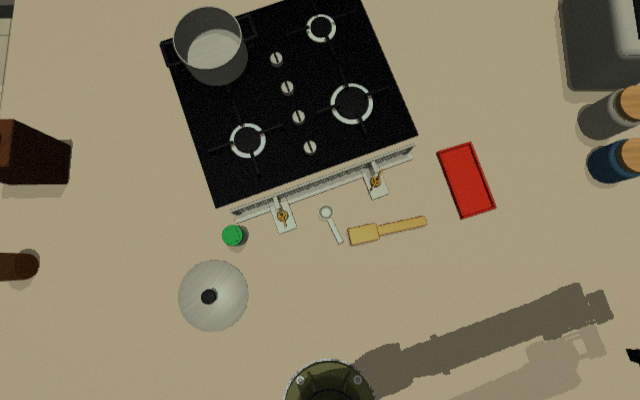

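The two nuts are at about (353,262) and (310,202) in the side view, and (375,182) and (282,216) in the top view. I'll zoom in on both.

```bash
python3 - <<'E'
import cv2,numpy as np
s=cv2.imread("pics/side0.png");t=cv2.imread("pics/top0.png")
def c(i,x,y,w=32,h=24): return cv2.resize(i[y-h:y+h,x-w:x+w],(400,300),interpolation=cv2.INTER_CUBIC)
cv2.imwrite("pics/zoom.png",np.vstack([np.hstack([c(s,353,262),c(s,312,202)]),np.hstack([c(t,375,182),c(t,282,216)])]))
E
```

```text
(no output)
```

View pics/zoom.png

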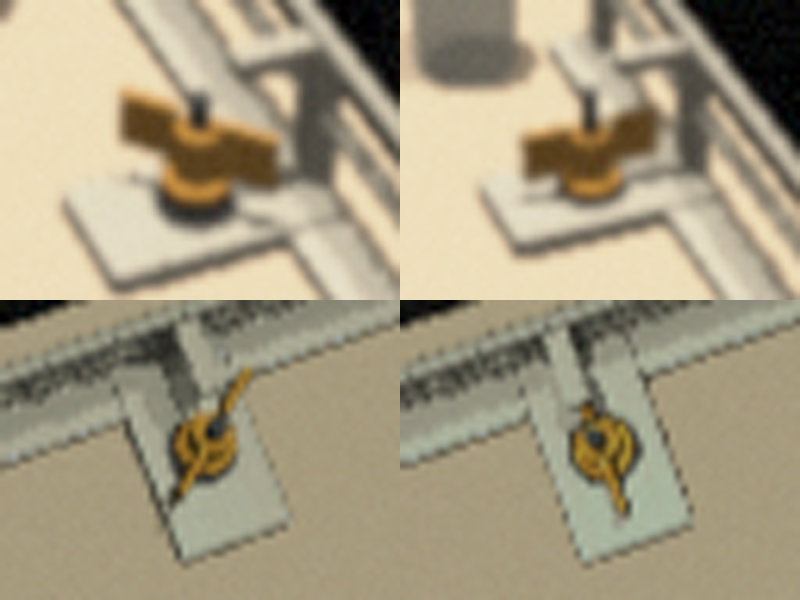

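The right nut (y = -130) is the loose one: it shows a gap below its flange, and its wings stand about 50° clockwise of guard x. That means about 490° is missing. Next I'll fit the guard pose from the stud tops.

```bash
cat > geo.py <<'E'
import numpy as np
from scipy.optimize import least_squares
K={'s':(493.105,321.264,195.004),'t':(378.936,317.389,201.144)}
T={'s':np.array([[0.9993,-0.0369,-0.0029,-0.4984],[-0.0227,-0.5487,-0.8357,0.1139],[0.0293,0.8352,-0.5492,1.1843]]),
't':np.array([[-0.0114,-0.9999,-0.004,0.0276],[-0.9878,0.0119,-0.1554,0.5061],[0.1554,0.0022,-0.9878,0.9258]])}
def proj(c,p):
    q=T[c][:,:3]@p+T[c][:,3];f,a,b=K[c];return np.array([f*q[0]/q[2]+a,f*q[1]/q[2]+b])
def onz(c,u,z):
    f,a,b=K[c];r=T[c][:,:3].T@np.array([(u[0]-a)/f,(u[1]-b)/f,1]);o=-T[c][:,:3].T@T[c][:,3]
    return o+r*(z-o[2])/r[2]
E
python3 - <<'E'
from geo import *
R={'s':(353,253.4),'t':(377.4,178.8)};L={'s':(310.4,193.4),'t':(281.5,214.1)}
for n,P in(('R',R),('L',L)):print(n,[onz(c,P[c],.058).round(4) for c in 'st'])
def w(p,y,z):return np.array([p[0]-np.sin(p[2])*y,p[1]+np.cos(p[2])*y,z])
f=lambda p:np.concatenate([proj(c,w(p,y,.058))-P[c] for y,P in((-.13,R),(.13,L)) for c in 'st'])
s=least_squares(f,[.55,-.05,.35]);print(s.x,np.degrees(s.x[2]),s.fun.round(2))
th=s.x[2];print('nut',w(s.x,-.13,0),w(s.x,.13,0))
# wing tips (top crop) at z~.051 top edges
cx=lambda x,y:(375-32+x/6.25,182-24+(y-300)/6.25)
a=onz('t',cx(178,498),.051);b=onz('t',cx(248,372),.051);d=b-a
print(a,b,np.hypot(*d[:2]),'wing angle in guard',np.degrees(np.arctan2(d[1],d[0])-th))
E
```

```text
R [array([ 0.5622, -0.1324,  0.058 ]), array([ 0.5587, -0.1303,  0.058 ])]
L [array([0.4752, 0.107 , 0.058 ]), array([0.472 , 0.1112, 0.058 ])]
[ 0.51712817 -0.01028033  0.34514592] 19.775404621174747 [-0.49  0.07  0.9  -0.96 -0.83 -1.06 -0.33 -0.47]
nut [ 0.56111159 -0.13261372  0.        ] [0.47314475 0.11205306 0.        ]
[ 0.53229691 -0.11542171  0.051     ] [ 0.58420205 -0.14570663  0.051     ] 0.06009425977465861 wing angle in guard -50.03753186048519
```

Request:
{"api": "apply_moves", "payload": {"targets": [[[28,40,0],[0,0,0.135]],[[57,80,0],[0,0,0.27]],[[85,120,0],[0,0,0.405]],[[113,160,0],[0,0,0.54]],[[141,200,0],[0,0,0.675]],[[170,240,0],[0,0,0.81]],[[198,280,0],[0,0,0.945]],[[226,320,0],[0,0,1.08]]], "hand": 0}}

```text
time_s: 1.4
tool_pos: [0.4126, -0.3012, 0.223]
tool_rot: [180.0, 0.1, 78.8]
force: [0.6, -0.7, -0.2]
grip_width: 0.0307
```

Request:
{"api": "apply_moves", "payload": {"targets": [[[28,40,-10],[0,0,0.135]],[[57,80,-20],[0,0,0.27]],[[85,120,-30],[0,0,0.405]],[[114,161,-50],[0,0,0.547]],[[114,161,-70],[0,0,0.547]],[[114,161,-70],[0,0,0.547]]]}}

```text
time_s: 2.0
tool_pos: [0.5245, -0.1395, 0.15]
tool_rot: [-179.8, -0.2, 110.0]
force: [-0.4, -0.1, -0.4]
grip_width: 0.0001
```

```bash
python3 - <<'E'
from cell import env
import cv2,numpy as np
o=env.get_obs();print({k:np.round(o[k],4) for k in("time_s","qpos","tool_pos","tool_rot","force","grip_width")})
w=env.read_camera("wrist")
print({k:(np.round(v,3).tolist() if k!="image" else 0) for k,v in w.items()})
cv2.imwrite("pics/w1.png",w["image"][:,:,::-1])
E
```

```text
{'time_s': np.float64(2.0), 'qpos': array([ 44.0544,  11.1171, -35.3261, 102.6045,   6.7797,  68.7036,
        26.7846]), 'tool_pos': array([ 0.5245, -0.1395,  0.15  ]), 'tool_rot': array([-179.7996,   -0.2114,  110.0489]), 'force': array([-0.3778, -0.0876, -0.3937]), 'grip_width': np.float64(0.0001)}
{'image': 0, 'camera_matrix': [[309.707, 0.0, 316.345], [0.0, 309.707, 202.724], [0.0, 0.0, 1.0]], 'mount': [[0.0, -0.957, -0.29, 0.08], [1.0, -0.0, 0.001, -0.001], [-0.001, -0.29, 0.957, -0.161], [0.0, 0.0, 0.0, 1.0]], 'shot': 3}
```

View pics/w1.png

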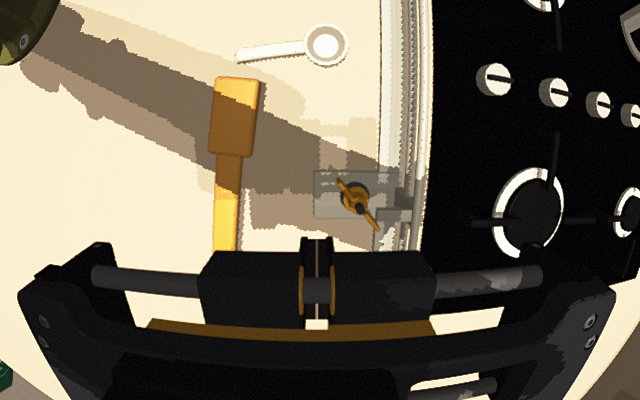

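The wrist view shows the closed fingers at (317,270), about 32 px wide, so they are thinner than 30 mm at the tip. The nut hub is at (355,195), the stud top at about (359,207), and the wings run from (338,181) to (377,228). I'll cross-check the nut position and plan the strokes.

```bash
cat > wr.py <<'E'
import numpy as np
from scipy.spatial.transform import Rotation as Ro
def wray(u,M,pos,rot,z,f=309.707,c=(316.345,202.724)):
    d=np.array(u)-c;r=np.hypot(*d);a=r/f
    v=np.r_[d/r*np.sin(a),np.cos(a)]
    Rw=Ro.from_euler('xyz',rot,degrees=True).as_matrix()
    o=Rw@M[:3,3]+pos;v=Rw@M[:3,:3]@v
    return o+v*(z-o[2])/v[2]
NUT=np.array([.5605,-.1325]);TH=np.radians(19.8)
G=np.array([[np.cos(TH),-np.sin(TH)],[np.sin(TH),np.cos(TH)]])
def finger(w,along,gap=0,hx=9,hy=9.5):
    """tool centre (world mm) for wing at w deg (guard frame), finger on its ccw side; hx,hy half sizes along guard x,y"""
    a=np.radians(w);u=np.array([np.cos(a),np.sin(a)]);n=np.array([-u[1],u[0]])
    s=2+hx*abs(n[0])+hy*abs(n[1])+gap
    return (NUT+G@(u*along+n*s)/1000)*1000
E
python3 - <<'E'
from wr import *
from cell import env
M=env.read_camera("wrist")["mount"];o=env.get_obs();p,r=o["tool_pos"],o["tool_rot"]
q=lambda u,z:wray(u,M,p,r,z)
print('stud',q((359,207),.058),'a',q((338,181),.048),'b',q((377,228),.048))
print('tool',p)
for w in(130,115,100,85,75):print(w,finger(w,23,5 if w==130 else 0).round(0))
print()
for w in range(-105,-300,-15):print(w,finger(w,24,0).round(0))
print('approach',finger(-105,24,8).round())
E
```

```text
stud [ 0.56032953 -0.13181791  0.058     ] a [ 0.53621791 -0.1183156   0.048     ] b [ 0.58667217 -0.14764683  0.048     ]
tool [ 0.52521069 -0.14294121  0.15267925]
130 [ 531. -138.]
115 [ 534. -126.]
100 [ 538. -119.]
85 [ 543. -113.]
75 [ 545. -111.]

-105 [ 576. -155.]
-120 [ 571. -159.]
-135 [ 564. -161.]
-150 [ 556. -160.]
-165 [ 549. -157.]
-180 [ 542. -151.]
-195 [ 538. -148.]
-210 [ 534. -143.]
-225 [ 532. -136.]
-240 [ 533. -128.]
-255 [ 536. -120.]
-270 [ 542. -114.]
-285 [ 545. -110.]
approach [ 584. -155.]
```

Request:
{"api": "apply_moves", "payload": {"targets": [[[-3,-1,-30],[0,0,0]],[[-3,-1,-60],[0,0,0]],[[-3,-1,-90],[0,0,0]],[[-3,-1,-115],[0,0,0]],[[-3,-1,-125],[0,0,0]],[[-3,-1,-125],[0,0,0]]]}}

```text
time_s: 2.7
tool_pos: [0.522, -0.1443, 0.0274]
tool_rot: [-179.9, -0.0, 109.7]
force: [-0.2, 0.5, 0.8]
grip_width: 0.0003
```

```bash
python3 - <<'E'
from cell import env
import cv2,numpy as np
o=env.get_obs();print({k:np.round(o[k],4) for k in("time_s","tool_pos","tool_rot","force")})
t=env.read_camera("top")["image"][:,:,::-1];s=env.read_camera("side")["image"][:,:,::-1]
def c(i,x,y,w=40,h=40): return cv2.resize(i[y-h:y+h,x-w:x+w],(400,400),interpolation=cv2.INTER_CUBIC)
cv2.imwrite("pics/d1.png",np.hstack([c(t,375,182),c(s,353,255)]))
E
```

```text
{'time_s': np.float64(2.7), 'tool_pos': array([ 0.522 , -0.1443,  0.0274]), 'tool_rot': array([-1.799322e+02, -1.860000e-02,  1.096851e+02]), 'force': array([-0.1917,  0.4779,  0.7663])}
```

View pics/d1.png

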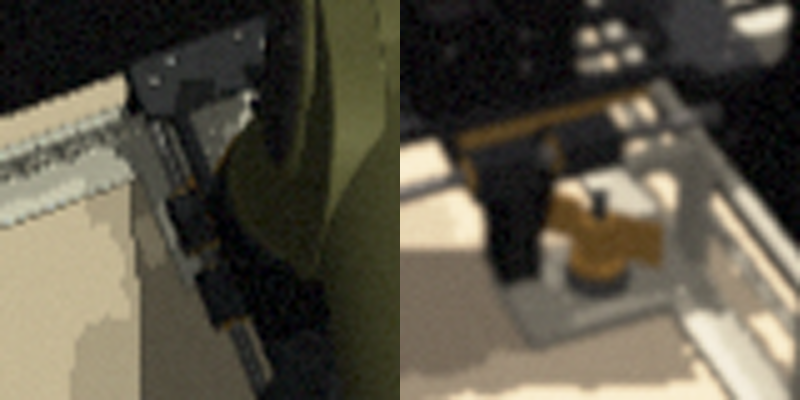

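Request:
{"api": "apply_moves", "payload": {"targets": [[[4,3,0],[0,0,0]],[[8,8,0],[0,0,0]],[[10,13,0],[0,0,0]],[[12,18,0],[0,0,0]],[[15,24,0],[0,0,0]],[[19,29,0],[0,0,0]],[[23,32,0],[0,0,0]],[[23,32,0],[0,0,0]]]}}

```text
time_s: 3.6
tool_pos: [0.546, -0.1101, 0.0274]
tool_rot: [-180.0, -0.0, 109.9]
force: [-0.7, -0.3, 0.6]
grip_width: 0.0004
```

```bash
cat > look.py <<'E'
from cell import env
import cv2,numpy as np,sys
from wr import *
o=env.get_obs();print({k:np.round(o[k],4) for k in("time_s","tool_pos","tool_rot","force")})
s=env.read_camera("side");
im=np.ascontiguousarray(s["image"][:,:,::-1])
c=lambda i,x,y,w=40,h=40:cv2.resize(i[y-h:y+h,x-w:x+w],(400,400),interpolation=cv2.INTER_CUBIC)
w=env.read_camera("wrist")["image"][:,:,::-1]
cv2.imwrite(sys.argv[1],np.hstack([c(im,353,255),c(w,330,230,60,60)]))
E
python3 look.py pics/d2.png
```

```text
{'time_s': np.float64(3.6), 'tool_pos': array([ 0.546 , -0.1101,  0.0274]), 'tool_rot': array([-1.799989e+02, -3.340000e-02,  1.098743e+02]), 'force': array([-0.6727, -0.323 ,  0.565 ])}
```

View pics/d2.png

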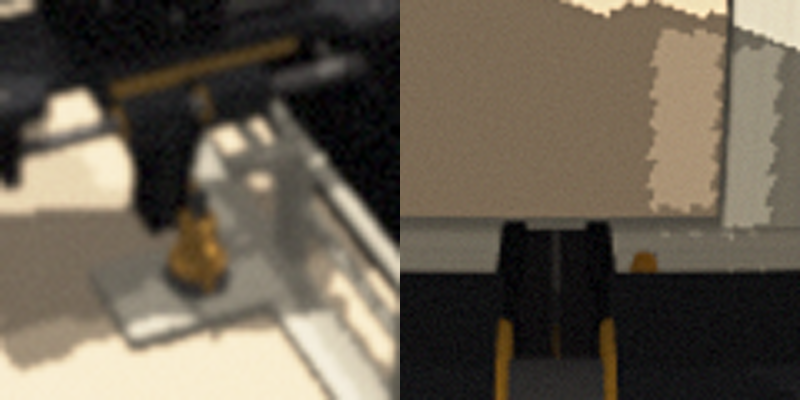

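Request:
{"api": "apply_moves", "payload": {"targets": [[[-4,0,0],[0,0,0]],[[-4,0,40],[0,0,0]],[[-4,0,75],[0,0,0]],[[17,-22,75],[0,0,0]],[[38,-44,75],[0,0,0]],[[38,-44,70],[0,0,0]],[[38,-44,30],[0,0,0]],[[38,-44,0],[0,0,0]]]}}

```text
time_s: 4.5
tool_pos: [0.5831, -0.1548, 0.0263]
tool_rot: [180.0, -0.0, 109.8]
force: [-0.3, 1.0, -0.5]
grip_width: 0.0004
```

```bash
python3 look.py pics/d3.png
```

```text
{'time_s': np.float64(4.5), 'tool_pos': array([ 0.5831, -0.1548,  0.0263]), 'tool_rot': array([ 1.799910e+02, -1.520000e-02,  1.097943e+02]), 'force': array([-0.3487,  0.9706, -0.47  ])}
```

View pics/d3.png

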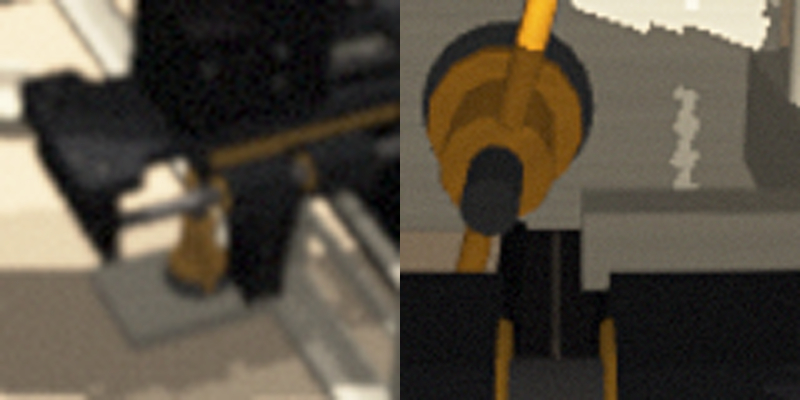

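Request:
{"api": "apply_moves", "payload": {"targets": [[[-8,0,0],[0,0,0]],[[-13,-4,0],[0,0,0]],[[-20,-6,0],[0,0,0]],[[-28,-5,0],[0,0,0]],[[-35,-2,0],[0,0,0]],[[-42,3,0],[0,0,0]],[[-46,7,0],[0,0,0]]]}}

```text
time_s: 5.3
tool_pos: [0.5371, -0.1477, 0.0279]
tool_rot: [180.0, 0.0, 109.8]
force: [1.8, -0.1, -0.4]
grip_width: 0.0002
```

Request:
{"api": "apply_moves", "payload": {"targets": [[[-4,5,0],[0,0,0]],[[-6,12,0],[0,0,0]],[[-5,20,0],[0,0,0]],[[-1,28,0],[0,0,0]],[[4,34,0],[0,0,0]],[[8,37,0],[0,0,0]],[[8,37,0],[0,0,0]]]}}

```text
time_s: 6.0
tool_pos: [0.5463, -0.1099, 0.0274]
tool_rot: [180.0, -0.0, 109.9]
force: [0.3, 0.5, -0.5]
grip_width: 0.0006
```

Request:
{"api": "apply_moves", "payload": {"targets": [[[-4,0,0],[0,0,0]],[[-4,0,40],[0,0,0]],[[-4,0,75],[0,0,0]],[[17,-22,75],[0,0,0]],[[38,-44,75],[0,0,0]],[[38,-44,75],[0,0,0]]]}}

```text
time_s: 6.6
tool_pos: [0.5855, -0.1594, 0.1029]
tool_rot: [179.9, 0.1, 109.5]
force: [-0.8, 0.1, 0.1]
grip_width: -0.0
```

```bash
python3 look.py pics/d4.png
```

```text
{'time_s': np.float64(6.6), 'tool_pos': array([ 0.5855, -0.1594,  0.1029]), 'tool_rot': array([1.798850e+02, 1.409000e-01, 1.095323e+02]), 'force': array([-0.7661,  0.0652,  0.0793])}
```

View pics/d4.png

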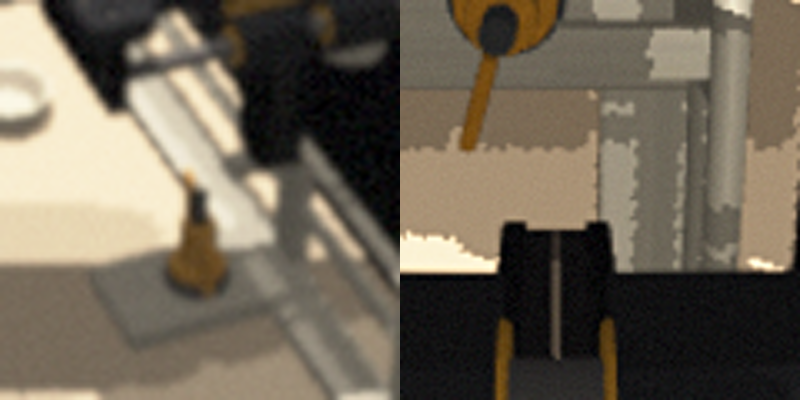

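Request:
{"api": "apply_moves", "payload": {"targets": [[[0,0,-40],[0,0,0]],[[0,0,-75],[0,0,0]],[[0,0,-77],[0,0,0]]]}}

```text
time_s: 7.0
tool_pos: [0.5789, -0.1529, 0.0209]
tool_rot: [-179.6, -0.4, 109.9]
force: [0.1, -0.5, -1.2]
grip_width: 0.0003
```

Request:
{"api": "apply_moves", "payload": {"targets": [[[-8,0,0],[0,0,0]],[[-13,-4,0],[0,0,0]],[[-20,-6,0],[0,0,0]],[[-28,-5,0],[0,0,0]],[[-35,-2,0],[0,0,0]],[[-42,3,0],[0,0,0]],[[-46,7,0],[0,0,0]]]}}

```text
time_s: 7.7
tool_pos: [0.5371, -0.1477, 0.0258]
tool_rot: [180.0, 0.0, 109.8]
force: [0.6, -1.3, 0.0]
grip_width: 0.0007
```

Request:
{"api": "apply_moves", "payload": {"targets": [[[-4,5,0],[0,0,0]],[[-6,12,0],[0,0,0]],[[-5,20,0],[0,0,0]],[[-1,28,0],[0,0,0]],[[4,34,0],[0,0,0]],[[8,37,0],[0,0,0]],[[8,37,0],[0,0,0]]]}}

```text
time_s: 8.4
tool_pos: [0.5462, -0.1098, 0.0253]
tool_rot: [180.0, -0.1, 109.9]
force: [0.2, 0.3, -0.0]
grip_width: 0.0004
```

Request:
{"api": "apply_moves", "payload": {"targets": [[[-4,0,0],[0,0,0]],[[-4,0,40],[0,0,0]],[[-4,0,75],[0,0,0]],[[17,-22,75],[0,0,0]],[[38,-44,75],[0,0,0]],[[38,-44,75],[0,0,0]]]}}

```text
time_s: 9.0
tool_pos: [0.5855, -0.1594, 0.1009]
tool_rot: [179.9, 0.1, 109.5]
force: [-0.1, -0.6, 0.2]
grip_width: 0.0004
```

```bash
python3 look.py pics/d5.png
```

```text
{'time_s': np.float64(9.0), 'tool_pos': array([ 0.5855, -0.1594,  0.1009]), 'tool_rot': array([1.798837e+02, 1.380000e-01, 1.095361e+02]), 'force': array([-0.0723, -0.6277,  0.2287])}
```

View pics/d5.png

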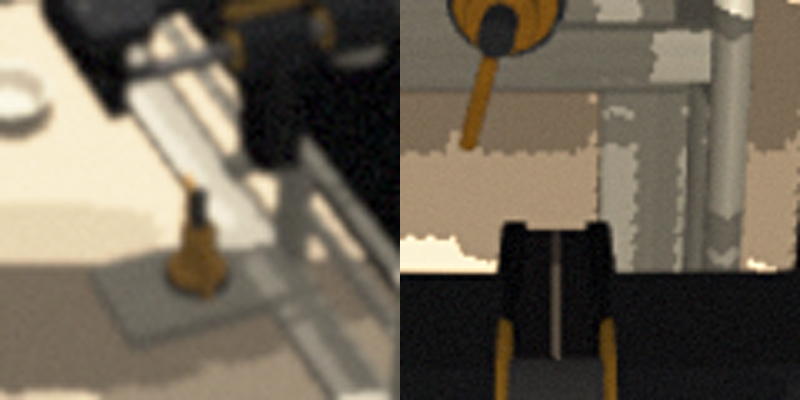

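Request:
{"api": "apply_moves", "payload": {"targets": [[[0,0,-40],[0,0,0]],[[0,0,-75],[0,0,0]],[[0,0,-75],[0,0,0]]]}}

```text
time_s: 9.4
tool_pos: [0.5787, -0.1529, 0.0208]
tool_rot: [-179.5, -0.4, 109.9]
force: [-0.2, -0.1, 0.1]
grip_width: -0.0
```

Request:
{"api": "apply_moves", "payload": {"targets": [[[-8,0,0],[0,0,0]],[[-13,-4,0],[0,0,0]],[[-20,-6,0],[0,0,0]],[[-28,-5,0],[0,0,0]],[[-35,-2,0],[0,0,0]],[[-39,0,0],[0,0,0]],[[-42,3,0],[0,0,0]],[[-42,3,0],[0,0,0]]]}}

```text
time_s: 10.2
tool_pos: [0.5411, -0.1514, 0.0256]
tool_rot: [-180.0, -0.0, 109.9]
force: [-0.4, -0.0, 0.3]
grip_width: 0.0004
```

Request:
{"api": "apply_moves", "payload": {"targets": [[[0,1,0],[0,0,0]],[[-1,2,0],[0,0,0]],[[-1,2,0],[0,0,0]]]}}

```text
time_s: 10.5
tool_pos: [0.5413, -0.1508, 0.0256]
tool_rot: [179.9, 0.1, 109.8]
force: [2.6, -3.8, -2.6]
grip_width: 0.0005
```

Request:
{"api": "apply_moves", "payload": {"targets": [[[0,1,0],[0,0,0]],[[-1,2,0],[0,0,0]],[[-1,2,0],[0,0,0]],[[-1,2,0],[0,0,0]]]}}

```text
time_s: 10.9
tool_pos: [0.5412, -0.1506, 0.0257]
tool_rot: [179.9, 0.2, 109.7]
force: [5.5, -6.8, -5.3]
grip_width: 0.0006
```

```bash
python3 look.py pics/d6.png
```

```text
{'time_s': np.float64(10.9), 'tool_pos': array([ 0.5412, -0.1506,  0.0257]), 'tool_rot': array([179.8567,   0.2223, 109.7361]), 'force': array([ 5.5061, -6.7568, -5.3283])}
```

View pics/d6.png

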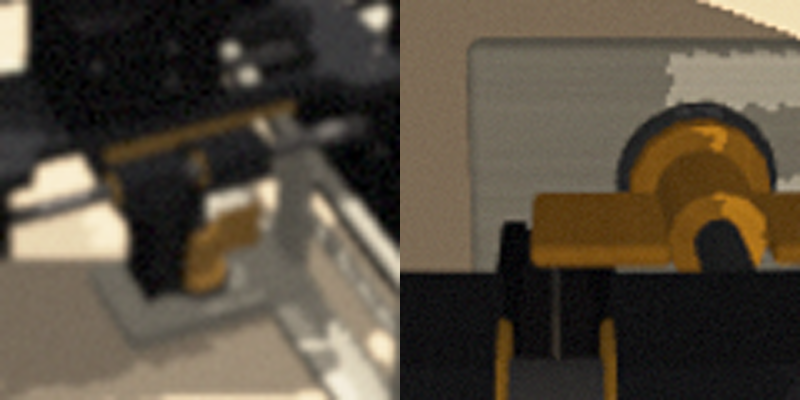

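Wings lie along guard x, and the nut holds against about 9 N, which is the hard stop. I'll back off and clear.

Request:
{"api": "apply_moves", "payload": {"targets": [[[2,-5,0],[0,0,0]],[[4,-10,0],[0,0,0]],[[4,-10,35],[0,0,0]],[[4,-10,75],[0,0,0]],[[4,-10,115],[0,0,0]],[[4,-10,150],[0,0,0]],[[-20,-45,170],[0,0,0]],[[-40,-85,180],[0,0,0]]]}}

```text
time_s: 11.8
tool_pos: [0.5009, -0.2311, 0.2083]
tool_rot: [179.8, 0.1, 110.2]
force: [0.8, -1.4, 0.0]
grip_width: 0.0006
```

Request:
{"api": "apply_moves", "payload": {"targets": [[[-25,-40,0],[0,0,0]],[[-50,-80,0],[0,0,0]],[[-75,-120,0],[0,0,0]],[[-100,-160,0],[0,0,0]],[[-120,-200,0],[0,0,0]],[[-120,-200,0],[0,0,0]],[[-120,-200,0],[0,0,0]]]}}

```text
time_s: 12.5
tool_pos: [0.3791, -0.433, 0.205]
tool_rot: [180.0, -0.1, 109.7]
force: [0.7, 1.0, -0.1]
grip_width: 0.0004
```

```bash
python3 - <<'E'
from cell import env
import cv2,numpy as np
o=env.get_obs();print(o["time_s"],o["tool_pos"],o["force"])
s=cv2.imread("pics/side0.png");t=cv2.imread("pics/top0.png")
s1=env.read_camera("side")["image"][:,:,::-1];t1=env.read_camera("top")["image"][:,:,::-1]
c=lambda i,x,y,w=32,h=24:cv2.resize(i[y-h:y+h,x-w:x+w],(400,300),interpolation=cv2.INTER_CUBIC)
cv2.imwrite("pics/fin.png",np.vstack([np.hstack([c(s1,353,262),c(t1,375,182)]),np.hstack([c(t1,330,210,160,120),c(t,330,210,160,120)])]))
E
```

```text
12.5 [ 0.3790869  -0.4329948   0.20500872] [ 0.67168081  1.03641416 -0.14044623]
```

View pics/fin.png

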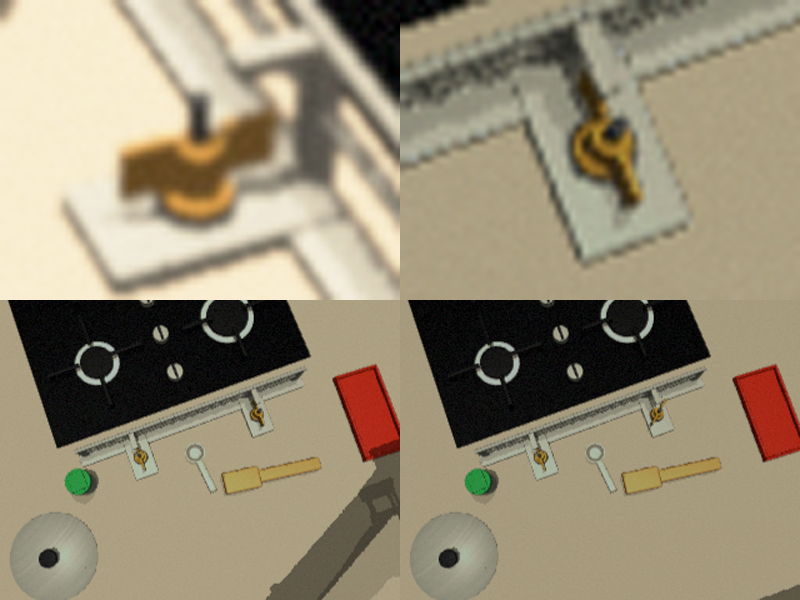

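The loose nut now sits flat on its washer with its wings along the foot, and everything else matches the starting view. I'm handing in the job.

```bash
python3 -c "
from cell import env
print(env.sign_off())"
```

```text
the job is handed in; nothing more can be done
None
```

The loose nut was the right-hand one (y = -130 mm), about 1.36 turns short of home. I screwed it fully home in four one-wing strokes with the closed fingertip (about 55°, 180°, 180° and 75°), then lifted the hand clear. The job took 12.5 s of robot time and is handed in; signing off reports no verdict.

- **Loose nut:** on the last stroke it stopped moving against about 9 N, while friction alone needs about 1 N. In the final pictures the gap under its flange is gone and the wings lie along the guard's x axis.
- **Tight nut and loose things:** all look unmoved compared with the starting top view. I checked this by eye and did not measure it.
- **Hand:** it stood clear at about 0.2 m height, with a force reading of about 1 N, no more than the sensor's noise.

No check failed or disagreed.

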